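Centre a wobbly bud vase on the banding wheel

ROBOT

A 6-joint arm with a two-finger parallel gripper is mounted at the origin on the work surface. World frame = base frame: x ahead of the robot, y to its left, z up, the work surface at z = 0. Lengths are in m, angles in rad, forces in N, time in s.
With the tool pointing down it reaches from about 0.3 to 0.875 m from the base axis. Payload 6.4 kg.
Tool frame: the origin (TCP) lies on the mounting face of the last link; the fingertips stand 173 mm ahead of it and the grasp point (between the pads) lies 155 mm ahead of it (ctrl.grip_point_offset is the distance from the TCP to the grasp point, in m); z points along the fingers, y is the line along which they close (so a half turn about z gives the same grasp; the last joint's range is limited). The gripper opens to 85 mm and grips with 20 to 120 N. Pads are 22 mm wide; open, the fingers measure 114 mm over their backs; the gripper's body (76 mm by 85 mm) begins 54 mm behind the grasp point. The pads swing forward as they close: fully open they stand 13 mm farther back than shut.
Start: joints at [-1.493, 0.181, 1.607, -0, 1.354, -0.206], TCP at [0.161, -0.552, 0.405] pointing down, gripper open.
Joint ranges: [-2.99, 2.99], [-0.89, 2.07], [0.3, 2.58], [-1.14, 4.28], [0, 2.63], [-3.12, 3.12]. Speed limits (rad/s): [2.57, 2.57, 3.01, 3.14, 3.14, 3.14].

INTERFACE

Orientations are given as a unit quaternion [w, x, y, z].
In Python, from bench import status, imaging, ctrl, models gives the robot as it stands.
- The arm moves only by the tool send_rows, never from a script. Its argument "commands" is a list that holds one entry, the list of rows, each a list of 6 numbers: the shift along the tool's x, y, z normalised to -1 to 1, where 1 is 3 cm, then the turn, a rotation vector about the tool's x, y, z normalised to -1 to 1, where 1 is 0.1 rad. A call has 1 to 8 rows; each row shifts and turns the commanded pose from where the row before left it, along the tool's axes as they then stand; what a row does not reach is not made up. A row lasts 1/12 s, in which the tool goes at most 41.7 mm and 7.16 degrees, less where a joint would pass 70% of its speed; a pose out of reach is approached as far as the arm can. A call with a number of a shift or a turn outside -1 to 1 is refused whole. A call with a gripper value outside its range is refused whole. "jaw" is the opening, from 0 (shut) to 1 (fully open), set as the call begins (left out, the last holds). The fingers move at their own pace and stop on an object; the grip force is fixed at half the most. Time passes only in rows, so rows that do not move let the fingers close. It gives the time, the measured TCP pose, the force, the opening and the grip force at its end, in the units of the state.
- status.get_obs(): the state, without advancing time (a new reading comes with each control period).
- imaging.camera(name): name is "side" or "top" or "wrist"; returns a dict with "image" (384x512x3 uint8, blue, green, red), "depth" (384x512 float32, m along the optical axis (not along the pixel's ray), 0 where there is no reading), "mtx" (3x3 intrinsics, pixels), "k1" (the pictures are not rectified: a ray, as slopes to the right and down, at radius r is drawn at 1 + k1 r^2 times it, then the intrinsics apply), "pose" (4x4, takes a point from camera to world coordinates). Camera axes: x right, y down, z forward; pixel columns grow to the right and rows downward; lengths in m; the calibration is good to about 2 mm. A picture is of the moment at which its call begins.
- ctrl.hand_in(): hands the job in; it is judged then, once.
Trained networks look in a picture, given as the dict that the camera call returned (one of the last four; its "shot" number tells which), for a name from the list of things; names that differ only in an ending like _2 or _b are one class to them, and where a whole thing is asked for, a point or a joint stands for the part that bears it (a point fixed in the world has none). Each returns a list of dicts, best first, with "confidence" (0 to 1); they miss things now and then, are a little off and sometimes report something else, mostly with a low value. They report only what shows in the picture. A call takes as long as a camera call. They do not tell look-alikes from the thing itself.
- models.recognise(picture, name): "centre" ([column, row] in pixels, amid what is visible of it).
- models.regions_of(picture, name): "region" (384x512 bool, what is visible of it) and "centre" ([column, row] in pixels, amid what is visible of it).
The state is a dict: "time_s": time; "q": joint angles; "dq": joint speeds; "joint_efforts": joint torques, N m; "eef_pos": TCP position; "eef_rot": TCP orientation; "wrist_force": force on the tool from outside, world axes, zero at the start; "torque": the same for the moment, N m; "opening": opening from 0.0 (shut) to 1.0 (fully open); "grasp_force": force on a finger pad.
Only numpy, scipy, OpenCV 4.12 (cv2) and the standard library are available. Lean on these libraries where they do the work, as an engineer would, in place of code of your own. Each camera call takes 0.05 s, during which the arm holds its last target. There are 200 camera calls.

TASK

The little red clay vase stands off-centre on the locked banding wheel. Without gripping or lifting it, push it with light taps or nudges of the fingers, low down so that it does not tip, until it stands upright in the middle of the wheel head, to within about half a centimetre. Be gentle, leave the cup, the kiln post and the glaze jar where they are, and finish with the hand clear.

Things in the scene. Friction and masses are not known exactly. Their poses are not given: they have to be found in the camera images.
- vase: solid red-clay bud vase, 70 mm tall, round about z, 0.11 to 0.22 kg, loose on the wheel head. Origin: centre of its underside, z up. Foot slightly domed: a flat of 15 mm radius bears, rising 2 mm out to 24.5 mm radius, so it rocks when pushed high. Starts upright, 16 to 31 mm off the wheel's centre in any direction. Friction 0.5 to 0.7: under 2 N slides it; keep below 12 N and 0.15 m/s.
- vase_belly (a point): point on the vase's axis 13 mm above its underside, at mid-height of the straight belly band (radius 26 mm, its widest, from 5 to 22 mm up; cream stripe at 12 to 16 mm): the height to push at. Above, it narrows to a neck of 12 mm radius 46 to 56 mm up, then flares to a 19 mm radius lip at 70 mm, so an upright finger beside the belly clears neck and lip.
- wheel: banding wheel, locked and fixed: it neither turns nor slides. Round aluminium head, 110 mm diameter, 10 mm thick, flat top 60 mm above the table, dark rings of 12, 29 and 43 mm radius on it, red dot at the centre (a centred vase leaves the 29 mm ring showing evenly). Below, a 28 mm post with a small lock screw and a green foot disc of 100 mm diameter. Origin: centre of the foot's underside, z up.
- wheel_centre (a point): centre of the wheel head's top face, on its axis, 60 mm above the table: where the vase's origin belongs
- cup: loose cream cup, 64 mm wide, 60 mm tall, standing on the table beside the wheel, origin at the centre of its underside; leave it alone
- kiln_post: loose square cream kiln post, 38 x 38 x 75 mm, standing on the table beside the wheel, origin at the centre of its underside; leave it alone
- glaze_jar: loose blue jar with a white cap, 60 mm wide, 75 mm tall, standing on the table near the wheel, origin at the centre of its underside; leave it alone
Things that resemble listed ones, but are neither listed nor needed, are in the scene too. Leave any orange or turquoise look-alike of the vase alone.

How it is judged:
At the end, for the whole second after the job is handed in: The vase stands upright (within 3.5 degrees) and at rest on the wheel head with the centre of its foot within 5 mm of the wheel's centre (horizontal distance between vase and wheel_centre below 0.005 m and angle between vase's own z axis and vertical below 0.06 rad and z of vase in the frame of wheel_centre between -0.003 and 0.003 m and linear speed of vase below 0.01 m/s and angular speed of vase below 0.2 rad/s); the robot touches nothing.
It fails at once if the vase is lifted or carried (its underside 8 mm above the wheel head) (z of vase in the frame of wheel_centre above 0.008 m).
It fails at once if the vase is tipped by more than 17 degrees or knocked off the wheel head (angle between vase's own z axis and vertical above 0.3 rad or z of vase in the frame of wheel_centre below -0.01 m).
It fails at once if the vase is gripped or pushed harder than 12 N (contact force between the arm and vase above 12 N).
It fails at once if the vase is shoved faster than 0.15 m/s (linear speed of vase above 0.15 m/s).
It fails at once if the cup, the kiln post or the glaze jar is moved by more than 10 mm (distance of any of cup, kiln_post, glaze_jar from where it was at the start of the episode above 0.01 m).
It also fails if it takes over 51 s, if anything falls off the work surface, if the arm or the gripper's body presses on something with over 40 N, if the wrist force passes 120 N, or if a joint passes its speed limit or range.

## Working session

There is one attempt and no reset: what is moved stays moved. The work goes in short steps, Python scripts to look and compute and a tool call to move; the robot and the scene stay as the last step left them, time stands still between calls to the robot, and variables do not carry over. Pictures are saved under pics/ and viewed, at most 10 in all, crops included, and the job is handed in when it is done.

Besides the shell and the picture viewer there is one more tool, called as name([rows], argument=value, ...), one row to a line, values as JSON. send_rows: Moves the arm, as the interface text tells. Its arguments: {"type":"object","properties":{"commands":{"type":"array"},"jaw":{"type":"number"}},"required":["commands"]}

```bash
mkdir -p pics
cat > h.py <<'E'
import numpy as np, cv2
from bench import status, imaging, ctrl, models
def ray(p,uv):
    K=p["mtx"];s=np.array([(uv[0]-K[0,2])/K[0,0],(uv[1]-K[1,2])/K[1,1]]);d=s.copy()
    for _ in range(20): d=s/(1+p["k1"]*(d@d))
    return d
def at_z(p,uv,z):
    d=p["pose"][:3,:3]@np.r_[ray(p,uv),1];o=p["pose"][:3,3];return o+d*(z-o[2])/d[2]
def by_depth(p,uv):
    u,v=map(int,np.round(uv));Z=p["depth"][v,u];return (p["pose"]@np.r_[ray(p,uv)*Z,Z,1])[:3]
def proj(p,w):
    c=np.linalg.inv(p["pose"])@np.r_[w,1];d=c[:2]/c[2];d=d*(1+p["k1"]*(d@d));return p["mtx"][:2,:2]@d+p["mtx"][:2,2]
E
python3 - <<'E'
from h import *
s=status.get_obs();print(s["eef_pos"],s["eef_rot"],s["time_s"])
for n in("top","side"):
    p=imaging.camera(n);cv2.imwrite(f"pics/{n}0.png",p["image"]);print(n,p["pose"].round(3).tolist())
    for t in("vase","wheel","cup","kiln_post","glaze_jar"):
        for r in models.recognise(p,t):print(t,round(r["confidence"],2),np.round(r["centre"]),by_depth(p,r["centre"]).round(3))
E
```

```text
[ 0.16101858 -0.55172946  0.40377299] [-8.82093885e-04  9.89944825e-01  1.41451262e-01  7.18348160e-05] 0.0
top [[-0.028, -0.998, 0.062, 0.518], [-1.0, 0.028, 0.005, 0.018], [-0.007, -0.062, -0.998, 1.362], [0.0, 0.0, 0.0, 1.0]]
vase 0.73 [253. 241.] [0.443 0.05  0.075]
vase 0.72 [263. 205.] [0.55  0.016 0.128]
vase 0.46 [217. 220.] [0.508 0.158 0.073]
wheel 0.57 [259. 193.] [0.589 0.028 0.055]
cup 0.9 [148. 231.] [0.479 0.383 0.007]
kiln_post 0.76 [264. 130.] [0.78  0.008 0.073]
glaze_jar 0.65 [368. 213.] [ 0.518 -0.299  0.076]
glaze_jar 0.2 [257. 195.] [0.582 0.034 0.061]
side [[-0.887, -0.351, 0.3, 0.304], [-0.462, 0.684, -0.565, 0.598], [-0.006, -0.64, -0.768, 0.876], [0.0, 0.0, 0.0, 1.0]]
vase 0.89 [262. 257.] [0.505 0.166 0.054]
vase 0.82 [307. 239.] [0.43  0.064 0.047]
vase 0.63 [274. 198.] [0.542 0.024 0.104]
wheel 0.56 [258. 214.] [0.571 0.059 0.058]
cup 0.56 [227. 342.] [0.491 0.367 0.005]
kiln_post 0.8 [197. 179.] [0.774 0.033 0.063]
glaze_jar 0.55 [320. 144.] [ 0.523 -0.271  0.053]
```

Run:
```python
import cv2,numpy as np
a=cv2.imread("pics/top0.png");b=cv2.imread("pics/side0.png")
cv2.imwrite("pics/c0.png",np.vstack([cv2.resize(a[110:260,120:390],None,fx=2,fy=2),cv2.resize(b[110:260,170:440],None,fx=2,fy=2)]))
```

```text
(no output)
```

View pics/c0.png

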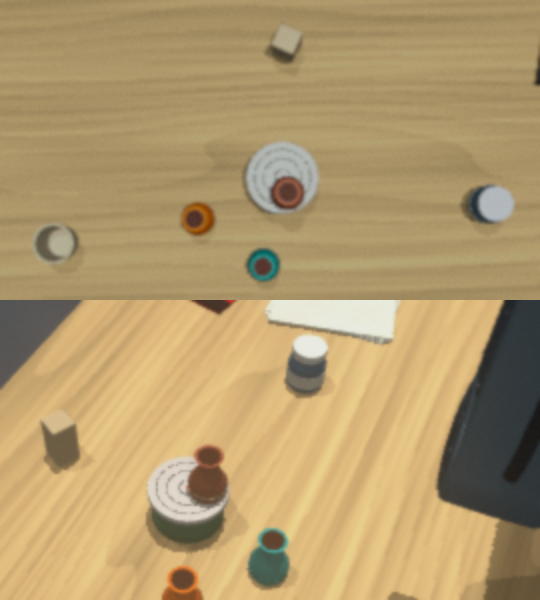

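View pics/side0.png

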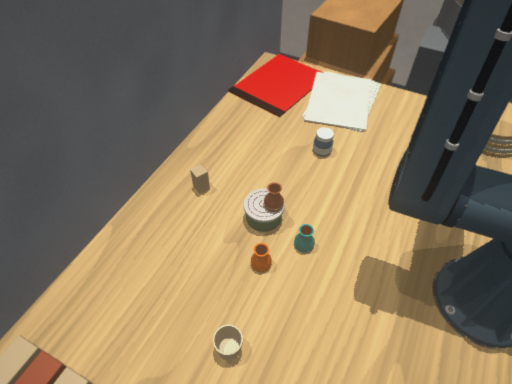

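Candidates for the vase in the top view are red at (263,205) on the wheel, teal at (253,241) and orange at (217,220), both of those on the table. I choose the red one on the wheel. The cup, post and jar are all well away from it. Next I move over the wheel for a close look.

send_rows([
  [[0.9,-0.93,0,0,0,0],[0.9,-0.93,0,0,0,0],[0.9,-0.93,0,0,0,0],[0.9,-0.93,0,0,0,0],[0.9,-0.93,0,0,0,0],[0.9,-0.93,0,0,0,0],[0.9,-0.93,0,0,0,0],[0.9,-0.93,0,0,0,0]],
], jaw=0.4)

```text
time_s: 1.27
eef_pos: [0.3062, -0.2755, 0.4049]
eef_rot: [0.0, 0.99, 0.141, 0.0]
wrist_force: [0.7, 0.2, 0.5]
opening: 0.4
grasp_force: 0.0
```

send_rows([
  [[0.9,-0.93,0,0,0,0],[0.9,-0.93,0,0,0,0],[0.9,-0.93,0,0,0,0],[0.9,-0.93,0,0,0,0],[0.9,-0.93,0,0,0,0],[0.9,-0.93,0,0,0,0],[0.9,-0.93,0,0,0,0],[0,0,0,0,0,0]],
])

```text
time_s: 1.93
eef_pos: [0.4341, -0.0315, 0.4051]
eef_rot: [-0.001, 0.989, 0.145, 0.001]
wrist_force: [-0.4, -0.4, -0.3]
opening: 0.402
grasp_force: 0.0
```

Run:
```python
from h import *
s=status.get_obs();print(s["eef_pos"],s["eef_rot"],s["time_s"],s["opening"])
p=imaging.camera("wrist");cv2.imwrite("pics/w0.png",p["image"]);np.save("w0.npy",p,allow_pickle=True);print(p["pose"].round(3).tolist())
for t in("vase","wheel"):
  for r in models.regions_of(p,t):print(t,round(r["confidence"],2),np.round(r["centre"]),by_depth(p,r["centre"]).round(3),r["region"].sum())
```

```text
[ 0.43414972 -0.03149913  0.40508966] [-9.49995717e-04  9.89459356e-01  1.44803287e-01  1.13498297e-03] 1.9333 0.40206550097265586
[[0.288, -0.92, -0.266, 0.502], [-0.958, -0.277, -0.078, -0.012], [-0.002, 0.277, -0.961, 0.376], [0.0, 0.0, 0.0, 1.0]]
vase 0.97 [246.  53.] [0.543 0.011 0.133] 2928
vase 0.81 [196. 148.] [0.447 0.043 0.071] 1638
vase 0.76 [118.  55.] [0.515 0.139 0.071] 2640
wheel 0.75 [256.  22.] [0.567 0.009 0.131] 5519
```

View pics/w0.png

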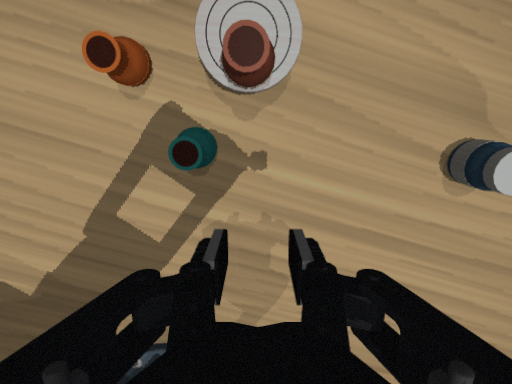

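The red vase's lip is at (246,48) on the wheel; orange at (100,50) and teal at (190,150) stand on the table. The wheel is cut off at the top, so I move a little forward.

send_rows([
  [[0.8,-0.3,0,0,0,0],[0.8,-0.3,0,0,0,0],[0.7,-0.2,0,0,0,0],[0,0,0,0,0,0],[0,0,0,0,0,0]],
])

```text
time_s: 2.5
eef_pos: [0.4923, 0.0042, 0.4044]
eef_rot: [0.0, 0.99, 0.141, -0.0]
wrist_force: [0.1, -1.2, 0.0]
opening: 0.4
grasp_force: 0.0
```

```bash
cat > m.py <<'E'
from h import *
from scipy.optimize import least_squares
import sys
s=status.get_obs();print(s["eef_pos"].round(4) if hasattr(s["eef_pos"],'round') else s["eef_pos"],s["eef_rot"],s["time_s"],s["opening"])
p=imaging.camera(sys.argv[1]);im=p["image"];cv2.imwrite(f"pics/{sys.argv[2]}.png",im)
K=p["mtx"]
# each pixel: world point by depth
v,u=np.mgrid[:384,:512];un=cv2.undistortPoints(np.stack([u,v],-1).reshape(-1,1,2).astype(float),K,np.array([p["k1"],0,0,0.])).reshape(-1,2)
Z=p["depth"].reshape(-1);P=np.c_[un*Z[:,None],Z]@p["pose"][:3,:3].T+p["pose"][:3,3]
hsv=cv2.cvtColor(im,cv2.COLOR_BGR2HSV).reshape(-1,3).astype(int)
near=np.hypot(P[:,0]-.58,P[:,1]-.03)<.09
def edge(pts,q=98.5):  # circle fit of a point cloud's rim: max by angle
    c=np.median(pts,0)
    for _ in range(5):
        a=np.arctan2(*(pts-c).T[::-1]);r=np.hypot(*(pts-c).T);b=((a+np.pi)/2/np.pi*48).astype(int)
        E=[pts[b==k][np.argmax(r[b==k])] for k in range(49) if (b==k).sum()>3]
        E=np.array(E);f=least_squares(lambda t:np.hypot(*(E-t[:2]).T)-t[2],[*c,.05],loss="soft_l1",f_scale=.0007);c=f.x[:2]
    return f.x.round(4),len(E)
disc=near&(abs(P[:,2]-.06)<.008)&(Z>0)
red=((hsv[:,0]<14)|(hsv[:,0]>172))&(hsv[:,1]>70)
print("disc z",np.median(P[disc,2]).round(4),disc.sum(),"rim",edge(P[disc][:,:2]))
for lo,hi in((.12,.145),(.064,.084)):
    m=near&red&(P[:,2]>lo)&(P[:,2]<hi)
    if m.sum()>40: print("vase",lo,m.sum(),P[m].mean(0).round(4),edge(P[m][:,:2]))
# belly: fixed radius fit
m=near&red&(P[:,2]>.066)&(P[:,2]<.081);Q=P[m][:,:2]
if m.sum()>20:
    f=least_squares(lambda t:np.hypot(*(Q-t).T)-.026,Q.mean(0)+[.02,0],loss="soft_l1",f_scale=.001);print("belly",f.x.round(4),m.sum())
E
python3 m.py wrist w1; python3 m.py top t1
```

```text
[0.4923 0.0042 0.4044] [ 8.18335102e-05  9.90040027e-01  1.40785338e-01 -4.75570059e-04] 2.5 0.40046503886655155
disc z 0.061 6454 rim (array([0.572 , 0.0207, 0.0548]), 47)
vase 0.12 1564 [0.5483 0.0131 0.1314] (array([0.548 , 0.013 , 0.0188]), 48)
[0.4918 0.0041 0.4044] [ 4.82624888e-05  9.90069091e-01  1.40580225e-01 -6.27307116e-04] 2.55 0.40216287430407893
disc z 0.0606 610 rim (array([0.5722, 0.0232, 0.0535]), 34)
vase 0.12 66 [0.5551 0.0144 0.1309] (array([0.5512, 0.0168, 0.0148]), 3)
```

View pics/w1.png

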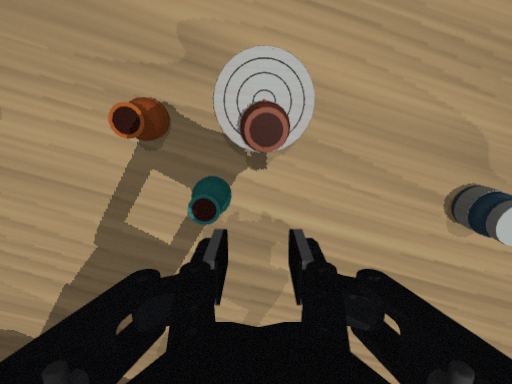

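The wheel shows at (264,98) with the red vase's lip at (265,127). The fitted radii (54.8 and 18.8 mm) match the given sizes. Push vector ≈ (24, 8) mm, nearly along tool x. Next I check the fingertips' height and gap.

Run:
```python
from h import *
from scipy.spatial.transform import Rotation as R
s=status.get_obs();q=np.array(s["eef_rot"]);Rm=R.from_quat(np.r_[q[1:],q[0]]);o=np.array(s["eef_pos"])
p=imaging.camera("wrist")
for uv in[(208,232),(216,231),(224,232),(218,245),(226,260),(225,285),(293,232),(300,232),(307,232),(290,260),(300,245),(200,280),(180,290),(340,280)]:
    print(uv,Rm.inv().apply(by_depth(p,uv)-o).round(4))
C=np.array([.572,.0207,.061]);V=np.array([.548,.013,.061])
print("wheel,vase in tool",Rm.inv().apply(C-o).round(4),Rm.inv().apply(V-o).round(4))
d=(C-V)[:2];a=np.arctan2(d[1],d[0]);x=Rm.apply([1,0,0]);print("yaw",a,np.arctan2(x[1],x[0]))
```

```text
(208, 232) [-0.0976 -0.0723  0.4023]
(216, 231) [ 0.0104 -0.0215  0.1638]
(224, 232) [ 0.0097 -0.0173  0.1641]
(218, 245) [ 0.0097 -0.0184  0.1493]
(226, 260) [-0.007  -0.0168  0.1644]
(225, 285) [-0.1877 -0.0504  0.4036]
(293, 232) [0.01   0.019  0.1635]
(300, 232) [0.0101 0.0226 0.1633]
(307, 232) [-0.0977  0.0727  0.4031]
(290, 260) [-0.004   0.0174  0.1593]
(300, 245) [0.0102 0.0204 0.1483]
(200, 280) [ 0.0107 -0.0209  0.1191]
(180, 290) [ 0.0111 -0.0264  0.1125]
(340, 280) [0.0059 0.0334 0.1264]
wheel,vase in tool [0.0822 0.0065 0.3434] [0.057  0.0072 0.3434]
yaw 0.31045868805033006 0.28182840852305713
```

Tips are 165 mm ahead of the TCP, the half gap is 17 mm, and the front edge is at x=+10.5 mm. I'll cradle the belly between the two finger edges. The tool will tilt about 15° so the body clears the lip and the tip edge pushes at about 10 mm.

send_rows([
  [[0,0.29,0,0,0,-0.29],[-0.8,0,0,0,0,0],[-0.8,0,0,0,0,0],[0,0,0.8,0,0,0],[0,0,0.8,0,0,0],[0,0,0.8,0,0,0],[0,0,0.8,0,0,0],[0,0,0,0,0,0]],
])

```text
time_s: 3.32
eef_pos: [0.4463, -0.0178, 0.3047]
eef_rot: [-0.002, 0.988, 0.155, -0.004]
wrist_force: [-1.7, 0.8, -1.0]
opening: 0.397
grasp_force: 0.0
```

send_rows([
  [[0,0,0.8,0,0,0],[0,0,0.8,0,0,0],[0,0,0.8,0,0,0],[0,0,0,0,0.9,0],[0,0,0,0,0.9,0],[0,0,0,0,0.9,0],[0,0,0,0,0,0],[0,0,0,0,0,0]],
])

```text
time_s: 3.98
eef_pos: [0.4488, -0.0183, 0.2378]
eef_rot: [-0.021, 0.979, 0.154, 0.132]
wrist_force: [0.4, 0.1, 0.0]
opening: 0.396
grasp_force: 0.0
```

```bash
cat > t.py <<'E'
from h import *
from scipy.spatial.transform import Rotation as R
import sys
s=status.get_obs();q=np.array(s["eef_rot"]);Rm=R.from_quat(np.r_[q[1:],q[0]]);o=np.array(s["eef_pos"])
C=np.array([.572,.0207,.061]);V=np.array([.548,.013,.061]);u=(C-V)/np.linalg.norm(C-V);l=np.array([-u[1],u[0],0])
for y in(-.017,.019):
    t=o+Rm.apply([.0105,y,.165]);print("front tip",t.round(4),"along to C",((C-t)@u).round(4),"lat",((t-C)@l).round(4))
print(s["time_s"],s["opening"],s["wrist_force"],"R",Rm.as_matrix().round(3).tolist())
E
python3 t.py; python3 m.py wrist w2;python3 m.py side s2
```

```text
front tip [0.495  0.0143 0.0815] along to C 0.0753 lat 0.0175
front tip [ 0.506  -0.0199  0.0815] along to C 0.0752 lat -0.0185
3.9833 0.39565162334119564 [0.3743459  0.05900363 0.00255665] R [[0.918, 0.306, 0.253], [0.296, -0.952, 0.081], [0.266, 0.001, -0.964]]
[ 0.4488 -0.0183  0.2378] [-0.02051975  0.97897974  0.15374434  0.13243972] 3.9833 0.39565162334119564
disc z 0.0611 14686 rim (array([0.5721, 0.0204, 0.0548]), 48)
vase 0.12 9203 [0.5478 0.0128 0.1314] (array([0.548 , 0.0128, 0.0189]), 48)
vase 0.064 65 [0.5324 0.0026 0.0833] (array([-97.6003, -21.5436, 100.4912]), 1)
[ 0.4491 -0.0182  0.2378] [-0.02042725  0.97894579  0.15403428  0.13236811] 4.0333 0.398748210752285
disc z 0.0594 784 rim (array([0.572 , 0.0226, 0.0544]), 38)
vase 0.12 139 [0.5477 0.0154 0.1293] (array([0.5486, 0.0147, 0.0172]), 19)
vase 0.064 63 [0.5423 0.0337 0.0762] (array([0.5474, 0.0141, 0.0264]), 10)
belly [0.5486 0.0135] 40
```

View pics/w2.png

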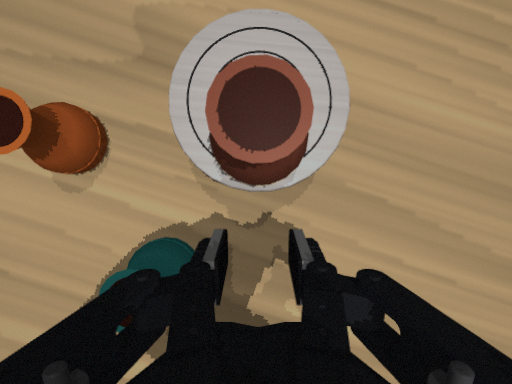

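Alignment is good: the tips straddle the push line and the lip measures consistently. I lower 9 mm and approach.

send_rows([
  [[-0.08,0,0.29,0,0,0],[0,0,0,0,0,0],[0.24,0,0.067,0,0,0],[0.24,0,0.067,0,0,0],[0.24,0,0.067,0,0,0],[0,0,0,0,0,0],[0,0,0,0,0,0]],
])

```text
time_s: 4.67
eef_pos: [0.4709, -0.0104, 0.2277]
eef_rot: [-0.021, 0.979, 0.155, 0.133]
wrist_force: [-0.2, -0.5, -0.8]
opening: 0.396
grasp_force: 0.0
```

send_rows([
  [[0.064,0,0.018,0,0,0],[0.064,0,0.018,0,0,0],[0.064,0,0.018,0,0,0],[0.064,0,0.018,0,0,0],[0.064,0,0.018,0,0,0],[0.064,0,0.018,0,0,0],[0.064,0,0.018,0,0,0],[0,0,0,0,0,0]],
])

```text
time_s: 5.33
eef_pos: [0.4838, -0.0063, 0.2276]
eef_rot: [-0.021, 0.979, 0.154, 0.133]
wrist_force: [-0.9, -0.4, 1.1]
opening: 0.402
grasp_force: 0.8
```

```bash
python3 t.py; python3 m.py wrist w3
```

```text
front tip [0.53   0.0265 0.0714] along to C 0.0382 lat 0.0183
front tip [ 0.5411 -0.0077  0.0714] along to C 0.0381 lat -0.0177
5.3333 0.4018958119345022 [-0.88935225 -0.43663102  1.08658125] R [[0.917, 0.308, 0.254], [0.297, -0.951, 0.082], [0.267, -0.0, -0.964]]
[ 0.4838 -0.0063  0.2276] [-0.02099173  0.97880243  0.15439178  0.13292231] 5.3333 0.4018958119345022
disc z 0.0611 17524 rim (array([0.572 , 0.0205, 0.0548]), 46)
vase 0.12 11295 [0.5538 0.0159 0.1314] (array([0.5422, 0.0116, 0.0271]), 48)
belly [0.5419 0.0125] 22
```

send_rows([
  [[0.064,0,0.018,0,0,0],[0.064,0,0.018,0,0,0],[0.064,0,0.018,0,0,0],[0.064,0,0.018,0,0,0],[0.064,0,0.018,0,0,0],[0.064,0,0.018,0,0,0],[0.064,0,0.018,0,0,0],[0,0,0,0,0,0]],
])

```text
time_s: 6.05
eef_pos: [0.4972, -0.0022, 0.2281]
eef_rot: [-0.021, 0.979, 0.154, 0.133]
wrist_force: [-5.0, -1.3, 6.4]
opening: 0.402
grasp_force: 4.4
```

```bash
sed -i 's/(.12,.145)/(.128,.145)/' m.py; python3 t.py; python3 m.py wrist w4;python3 m.py side s4
```

```text
front tip [0.5435 0.0306 0.0719] along to C 0.0241 lat 0.0181
front tip [ 0.5546 -0.0037  0.0719] along to C 0.024 lat -0.0179
6.05 0.4015088203393472 [-5.02061166 -1.2643344   6.42887368] R [[0.917, 0.308, 0.254], [0.297, -0.951, 0.082], [0.267, 0.0, -0.964]]
[ 0.4972 -0.0022  0.2281] [-0.02078764  0.97876706  0.15447743  0.13311515] 6.05 0.4015088203393472
disc z 0.0611 15817 rim (array([0.5724, 0.0206, 0.0546]), 46)
vase 0.128 11213 [0.5671 0.0199 0.1315] (array([0.5555, 0.0164, 0.0273]), 48)
[ 0.4971 -0.0022  0.2281] [-0.02076868  0.97875599  0.15447414  0.13320326] 6.1 0.3982845281829806
disc z 0.0596 594 rim (array([0.5716, 0.0229, 0.0544]), 34)
vase 0.128 126 [0.5676 0.0226 0.13  ] (array([0.5683, 0.0232, 0.0168]), 8)
vase 0.064 76 [0.5607 0.0376 0.0771] (array([0.5675, 0.0231, 0.0245]), 8)
belly [0.5682 0.0206] 40
```

View pics/w4.png

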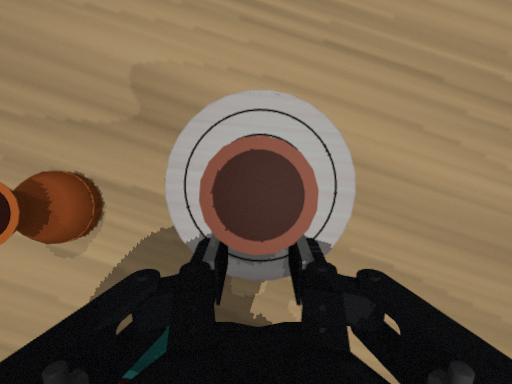

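The lip at (259,195) is still about 5 mm short. The upward force suggests the rear tip edge is rubbing on the wheel rim, so I back off, raise 4 mm and then nudge on.

send_rows([
  [[-0.096,0,-0.027,0,0,0],[0.036,0,-0.129,0,0,0],[0,0,0,0,0,0],[0,0,0,0,0,0]],
])

```text
time_s: 6.48
eef_pos: [0.4941, -0.003, 0.2318]
eef_rot: [-0.021, 0.979, 0.154, 0.133]
wrist_force: [-0.5, -0.7, 0.2]
opening: 0.398
grasp_force: 0.0
```

send_rows([
  [[0.064,0,0.018,0,0,0],[0.064,0,0.018,0,0,0],[0.064,0,0.018,0,0,0],[0,0,0,0,0,0],[0,0,0,0,0,0]],
])

```text
time_s: 6.9
eef_pos: [0.4998, -0.0011, 0.2314]
eef_rot: [-0.021, 0.979, 0.154, 0.133]
wrist_force: [-0.0, 0.3, -0.5]
opening: 0.399
grasp_force: 0.1
```

```bash
python3 t.py; python3 m.py wrist w5;python3 m.py side s5
```

```text
front tip [0.5461 0.0317 0.0751] along to C 0.0213 lat 0.0184
front tip [ 0.5571 -0.0025  0.0751] along to C 0.0212 lat -0.0176
6.9 0.3989075942759402 [-0.02532091  0.31661445 -0.50599379] R [[0.917, 0.308, 0.254], [0.297, -0.951, 0.082], [0.267, -0.0, -0.964]]
[ 0.4998 -0.0011  0.2314] [-0.02102991  0.97880468  0.15440451  0.13288485] 6.9 0.3989075942759402
disc z 0.061 15215 rim (array([0.5723, 0.0205, 0.0546]), 45)
vase 0.128 10408 [0.5697 0.0209 0.1314] (array([0.5584, 0.0172, 0.0271]), 48)
[ 0.4998 -0.0011  0.2314] [-0.02102573  0.9788068   0.15437025  0.13290975] 6.95 0.3986536060630165
disc z 0.0593 577 rim (array([0.5718, 0.0231, 0.0541]), 32)
vase 0.128 117 [0.5702 0.0237 0.1301] (array([0.5705, 0.0221, 0.0173]), 10)
vase 0.064 58 [0.5624 0.0395 0.0769] (array([0.5703, 0.0253, 0.0238]), 7)
belly [0.5704 0.0219] 33
```

Force cleared, and about 2.4 mm remains. One last nudge of 2 mm, then retreat and lift.

send_rows([
  [[0.04,0,0.011,0,0,0],[0.032,0,0.009,0,0,0],[0,0,0,0,0,0],[-0.2,0,-0.056,0,0,0],[-0.5,0,-0.14,0,0,0],[-0.5,0,-0.14,0,0,0],[-0.5,0,-0.14,0,0,0],[-0.3,0,-0.08,0,0,0]],
])

```text
time_s: 7.67
eef_pos: [0.441, -0.0197, 0.2313]
eef_rot: [-0.021, 0.979, 0.154, 0.133]
wrist_force: [0.1, 0.6, -0.5]
opening: 0.399
grasp_force: 0.0
```

send_rows([
  [[0,0,-0.5,0,0,0],[0,0,-0.6,0,-0.9,0],[0,0,-0.6,0,-0.9,0],[0,0,-0.6,0,-0.9,0],[0.8,0,-0.6,0,0,0],[0.8,0,-0.6,0,0,0],[0,0,0,0,0,0],[0,0,0,0,0,0]],
])

```text
time_s: 8.33
eef_pos: [0.476, -0.009, 0.336]
eef_rot: [0.001, 0.988, 0.156, 0.001]
wrist_force: [-0.0, -0.7, -0.4]
opening: 0.402
grasp_force: 0.0
```

```bash
python3 m.py wrist w6;python3 m.py side s6; python3 m.py top t6
```

```text
[ 0.476 -0.009  0.336] [5.22598297e-04 9.87708716e-01 1.56300010e-01 1.23521234e-03] 8.3333 0.40189564451497084
disc z 0.061 10238 rim (array([0.5719, 0.0204, 0.0546]), 48)
vase 0.128 3610 [0.5725 0.0221 0.1313] (array([0.5721, 0.022 , 0.0186]), 48)
vase 0.064 95 [0.5565 0.0158 0.0817] (array([0.5728, 0.0223, 0.0262]), 14)
belly [0.5726 0.0222] 24
[ 0.4749 -0.009   0.3347] [-7.69676059e-05  9.87745114e-01  1.56075416e-01 -2.20761184e-04] 8.3833 0.39379809692333867
disc z 0.0595 761 rim (array([0.5718, 0.0229, 0.0544]), 43)
vase 0.128 125 [0.572  0.0244 0.1301] (array([0.5726, 0.0233, 0.0177]), 11)
vase 0.064 68 [0.5654 0.0409 0.0772] (array([0.5726, 0.0242, 0.0258]), 6)
belly [0.5731 0.0229] 41
[ 0.4743 -0.009   0.334 ] [-3.96630245e-04  9.87782519e-01  1.55835182e-01 -9.66123628e-04] 8.4333 0.3998051444032555
disc z 0.0605 698 rim (array([0.572 , 0.0235, 0.0538]), 48)
vase 0.128 116 [0.5724 0.0247 0.1317] (array([0.572 , 0.0248, 0.0176]), 4)
```

View pics/w6.png

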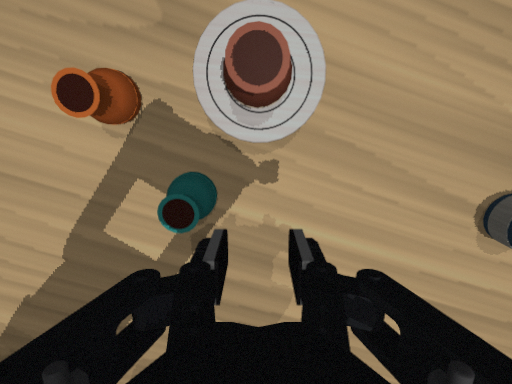

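The vase stands upright with its lip at (258,57), the wheel ring evenly visible around it, and about 1.5 mm off centre in all three cameras. The hand is clear, so I hand in.

```bash
python3 -c "
from bench import ctrl
print(ctrl.hand_in())"
```

```text
the job is handed in; nothing more can be done
None
```

I pushed the vase to the middle of the wheel: it stands upright about 1.5 mm off centre by the cameras, with the hand clear, and I handed the job in; the hand-in gave no verdict.

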